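Clear kiln scrap off the sorting board

TASK

Clear the sorting board: the broken piece of kiln shelf and the broken-off bottle bottom must both end up in the blue scrap bin that stands under the board's open edge. The shelf piece lies tight against the green fence and is cracked: do not lift it and never load it with more than 45 N; press on it from above and draw it flat away from the fence first, then push it over the open edge into the bin. Leave the two sound bottles and the small clay ring where they are.

Things in the scene. Friction and masses are not known exactly. Their poses are not given: they have to be found in the camera images.
- stand: Sorting board on a low stand on a wooden pallet, fixed; pose, height and yaw vary. Origin on the pallet's top, under the board's middle. Board 360 (own x) by 330 mm (own y), smooth metal top 160 mm above the origin. Green fence, 15 mm thick, along the whole +y edge: face at own y = +150 mm, top 45 mm above the board. The -y edge (own y = -165 mm) is open, the bin beside it; x edges open too.
- scrap_bin: Blue open-topped scrap bin, fixed, outer 340 mm (own x) by 250 mm (own y) by 150 mm high, walls 6 mm. Origin at the centre of its underside, on the pallet. It stands parallel to the board, with its wall 5 mm beyond the board's open edge, rim 10 mm below the board's top.
- slab: Broken piece of tan kiln shelf lying flat, 150 (own x) by 115 (own y) by 16 mm, about 0.45 kg; a 35 by 30 mm notch is missing at its +x, -y corner. Origin at the centre of the underside of the 150 x 115 outline. Its straight +y side starts 1 to 3 mm from the fence: too narrow for a finger. Too wide to grip across.
- slab_mid (a point): Middle of the shelf piece's top face, above its centre of mass (4 mm to own -x and 3 mm to own +y of its origin, 16 mm above its underside).
- bottle_base: Broken-off bottom of a white porcelain bottle, an open cup standing upright: 96 mm outer diameter, wall 8 mm, floor 12 mm thick, even rim 55 mm high with splinters up to 82 mm, about 0.3 kg. Origin at the centre of its underside. It stands on the board between the shelf piece and the open edge, with at least 30 mm between them.
- base_mid (a point): Point on the axis of the broken bottle bottom, 30 mm above its underside.
- bottle_a: Sound white porcelain bottle, 88 mm diameter, 150 mm high, standing on the pallet either behind the fence (beyond own +y edge of the board) or beyond the board's far (own +x) edge. Bystander. Origin at the centre of its underside.
- bottle_b: A second sound bottle, the same, standing at the other of these two places. Bystander. Origin at the centre of its underside.
- setter: Small terracotta clay ring, 52 mm diameter, 18 mm high, lying on the board near its far (+x) edge. Bystander. Origin at the centre of its underside.

How it is judged:
On the way:
1. The shelf piece has been drawn at least 25 mm away from where it lay at the fence, still lying flat on the board (y of slab_mid in the frame of stand between -0.15 and 0.0695 m and angle between slab's own z axis and vertical below 0.12 rad and z of slab_mid in the frame of stand between 0.17 and 0.182 m), for 0.2 s.
At the end, for the whole second after the job is handed in: The shelf piece and the broken bottle bottom both lie inside the scrap bin, at rest or barely rocking (slower than 0.1 m/s): the middle of each between the bin's walls and at least 5 mm below its rim. Both sound bottles still stand and they and the clay ring are within 20 mm of where they began (x of slab_mid in the frame of scrap_bin between -0.164 and 0.164 m and y of slab_mid in the frame of scrap_bin between -0.119 and 0.119 m and z of each of slab_mid, base_mid in the frame of scrap_bin below 0.145 m and x of base_mid in the frame of scrap_bin between -0.164 and 0.164 m and y of base_mid in the frame of scrap_bin between -0.119 and 0.119 m and linear speed of each of slab, bottle_base below 0.1 m/s and distance of each of bottle_a, bottle_b, setter from where it was at the start of the episode below 0.02 m and angle between each of bottle_a, bottle_b's own z axis and vertical below 0.15 rad); the robot touches nothing.
It fails at once if The shelf piece is lifted: its middle more than 30 mm above where it lies on the board (z of slab_mid in the frame of stand above 0.206 m).
It fails at once if The fingers load the cracked shelf piece with more than 45 N (contact force between the fingers and slab above 45 N).
It fails at once if A sound bottle or the clay ring is moved more than 20 mm, or a bottle is tipped (distance of any of bottle_a, bottle_b, setter from where it was at the start of the episode above 0.02 m or angle between any of bottle_a, bottle_b's own z axis and vertical above 0.3 rad).
It also fails if it takes over 58 s, if anything falls off the work surface, if the arm or the gripper's body presses on something with over 40 N, if the wrist force passes 120 N, or if a joint passes its speed limit or range.

ROBOT

A 7-joint arm with a two-finger parallel gripper is mounted at the origin on the work surface. World frame = base frame: x ahead of the robot, y to its left, z up, the work surface at z = 0. Lengths are in m, angles in rad, forces in N, time in s.
With the tool pointing down it reaches from about 0.4 to 0.875 m from the base axis. Payload 4.4 kg.
Tool frame: the origin (TCP) lies between the finger pads; the fingertips stand 11 mm ahead of it and the grasp point (between the pads) lies 8 mm behind it; z points along the fingers, y is the line along which they close (so a half turn about z gives the same grasp; the last joint's range is limited). The gripper opens to 85 mm and grips with 20 to 120 N. Pads are 22 mm wide; open, the fingers measure 114 mm over their backs; the gripper's body (76 mm by 85 mm) begins 54 mm behind the grasp point. The pads swing forward as they close: fully open they stand 13 mm farther back than shut.
Start: joints at [-1.291, 0.628, 0.038, 1.517, -0.027, 0.996, -0.02], TCP at [0.22, 0.612, 0.202] pointing down, gripper open.
Joint ranges: [-3.06, 3.06], [-0.37, 2.12], [-1.25, 1.32], [0.18, 2.47], [-1.1, 4.24], [0.23, 1.98], [-2.94, 2.94]. Speed limits (rad/s): [2.57, 2.57, 3.14, 3.14, 3.14, 3.14, 3.14].

INTERFACE

Orientations are given as a unit quaternion [w, x, y, z].
In Python, from workcell import arm, imaging gives the robot as it stands.
- The arm moves only by the tool drive_tool, never from a script. Its argument "targets" is a list of rows, each a list of 6 numbers: the shift along the tool's x, y, z each as a share of 10 cm, from -1 to 1, then the turn, a rotation vector about the tool's x, y, z each as a share of pi rad, from -1 to 1. In form: [[x, y, z, rx, ry, rz], ...]. A call has exactly 10 rows; each row shifts and turns the commanded pose from where the row before left it, along the tool's axes as they then stand; what a row does not reach is not made up. A row lasts 1/8 s, in which the tool goes at most 62.5 mm and 10.7 degrees, less where a joint would pass 70% of its speed; a pose out of reach is approached as far as the arm can. A call with a number of a shift or a turn outside -1 to 1 is refused whole. A call with a gripper value outside its range is refused whole. "gripper" is the opening, from -1 (shut) to 1 (fully open), set as the call begins (left out, the last holds). The fingers move at their own pace and stop on an object; "grip_force" is the grip in N (left out, the last holds). Time passes only in rows, so rows that do not move let the fingers close, or fill a call up. It gives the time, the measured TCP pose, the force, the opening and the grip force at its end, in the units of the state.
- arm.read_state(): the state, without advancing time (a new reading comes with each control period).
- imaging.grab_frame(name): name is "side" or "top" or "wrist"; returns a dict with "img" (384x512x3 uint8, red, green, blue), "mtx" (3x3 intrinsics, pixels), "world_from_camera" (4x4, takes a point from camera to world coordinates). Camera axes: x right, y down, z forward; pixel columns grow to the right and rows downward; lengths in m; the calibration is good to about 2 mm. A picture is of the moment at which its call begins. There is no depth.
- arm.job_done(): hands the job in; it is judged then, once.
Trained networks look in a picture, given as the dict that the camera call returned (one of the last four; its "shot" number tells which), for a name from the list of things; names that differ only in an ending like _2 or _b are one class to them, and where a whole thing is asked for, a point or a joint stands for the part that bears it (a point fixed in the world has none). Each returns a list of dicts, best first, with "score" (0 to 1); they miss things now and then, are a little off and sometimes report something else, mostly with a low value. They report only what shows in the picture. A call takes as long as a camera call.
- imaging.find_in(picture, label): "bbox" ([centre column, centre row, width, height] in pixels, round what is visible of it).
The state is a dict: "t": time; "joint_positions": joint angles; "joint_velocities": joint speeds; "joint_efforts": joint torques, N m; "position": TCP position; "ee_rot": TCP orientation; "wrist_force": force on the tool from outside, world axes, zero at the start; "ft_torque": the same for the moment, N m; "width": finger opening in m; "grasp_force": force on a finger pad.
Only numpy, scipy, OpenCV 4.12 (cv2) and the standard library are available. Lean on these libraries where they do the work, as an engineer would, in place of code of your own. Each camera call takes 0.05 s, during which the arm holds its last target. There are 200 camera calls.

## Working session

There is one attempt and no reset: what is moved stays moved. The work goes in short steps, Python scripts to look and compute and a tool call to move; the robot and the scene stay as the last step left them, time stands still between calls to the robot, and variables do not carry over. Pictures are saved under pics/ and viewed, at most 13 in all, crops included, and the job is handed in when it is done.

Besides the shell and the picture viewer there is one more tool, called after "Call:" as name(argument=value, ...) on one line, values as JSON. drive_tool: Moves the arm, as the interface text tells. Shift numbers are shares of 10 cm and turn numbers shares of pi rad, none past 1 either way. Its arguments: {"type":"object","properties":{"targets":{"type":"array","items":{"type":"array","items":{"type":"number","minimum":-1,"maximum":1}}},"gripper":{"type":"number"},"grip_force":{"type":"number"}},"required":["targets"]}

```bash
mkdir -p pics; ls
python3 - <<'E'
from workcell import arm, imaging
import cv2,numpy as np
s=arm.read_state();print({k:np.round(v,3).tolist() for k,v in s.items()})
for n in("top","side"):
    f=imaging.grab_frame(n);cv2.imwrite(f"pics/{n}0.png",cv2.cvtColor(f["img"],cv2.COLOR_RGB2BGR))
    np.savez(f"{n}0.npz",**{k:f[k] for k in("img","mtx","world_from_camera")})
    print(n,f["mtx"].round(1).tolist(),f["world_from_camera"].round(3).tolist())
    for l in("stand","scrap_bin","slab","bottle_base","bottle_a","setter"):
        print(l,[(np.round(d["bbox"],0).tolist(),round(d["score"],2)) for d in imaging.find_in(f,l)][:3])
E
```

```text
pics
{'t': 0.0, 'joint_positions': [-1.291, 0.629, 0.038, 1.518, -0.027, 0.996, -0.02], 'joint_velocities': [0.0, -0.001, -0.001, 0.0, 0.0, -0.0, -0.001], 'joint_efforts': [0.0, -56.342, 1.227, -19.345, 0.011, 0.01, 0.0], 'position': [0.22, 0.611, 0.201], 'ee_rot': [-0.0, 0.172, 0.985, -0.001], 'wrist_force': [0.168, 0.833, -0.615], 'ft_torque': [0.039, 0.039, -0.023], 'grasp_force': 0.0, 'width': 0.085}
top [[355.4, 0.0, 258.8], [0.0, 355.4, 187.6], [0.0, 0.0, 1.0]] [[0.012, -0.982, 0.189, 0.426], [-1.0, -0.015, -0.015, 0.089], [0.018, -0.189, -0.982, 1.08], [0.0, 0.0, 0.0, 1.0]]
stand [([266.0, 198.0, 240.0, 199.0], 0.57)]
scrap_bin [([378.0, 185.0, 126.0, 143.0], 0.58)]
slab [([228.0, 211.0, 60.0, 66.0], 0.92)]
bottle_base [([294.0, 205.0, 47.0, 44.0], 0.9)]
bottle_a [([177.0, 250.0, 39.0, 35.0], 0.72), ([239.0, 128.0, 32.0, 29.0], 0.56)]
setter [([267.0, 197.0, 239.0, 198.0], 0.62), ([176.0, 249.0, 38.0, 32.0], 0.55), ([211.0, 157.0, 21.0, 15.0], 0.51)]
side [[444.7, 0.0, 254.1], [0.0, 444.7, 197.0], [0.0, 0.0, 1.0]] [[0.409, 0.869, -0.277, 0.924], [0.912, -0.392, 0.117, -0.04], [-0.007, -0.301, -0.954, 1.275], [0.0, 0.0, 0.0, 1.0]]
stand [([260.0, 231.0, 239.0, 292.0], 0.66)]
scrap_bin [([142.0, 251.0, 161.0, 172.0], 0.57)]
slab [([264.0, 157.0, 70.0, 64.0], 0.85)]
bottle_base [([207.0, 186.0, 41.0, 45.0], 0.84)]
bottle_a [([295.0, 126.0, 36.0, 39.0], 0.89), ([292.0, 256.0, 36.0, 38.0], 0.69)]
setter [([302.0, 200.0, 20.0, 22.0], 0.58)]
```

Run:
```python
import cv2
a=cv2.imread("pics/top0.png")[90:300,110:460];cv2.imwrite("pics/topc.png",cv2.resize(a,None,fx=2.2,fy=2.2,interpolation=2))
a=cv2.imread("pics/side0.png")[70:350,50:390];cv2.imwrite("pics/sidec.png",cv2.resize(a,None,fx=2,fy=2,interpolation=2))
```

```text
(no output)
```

View pics/topc.png

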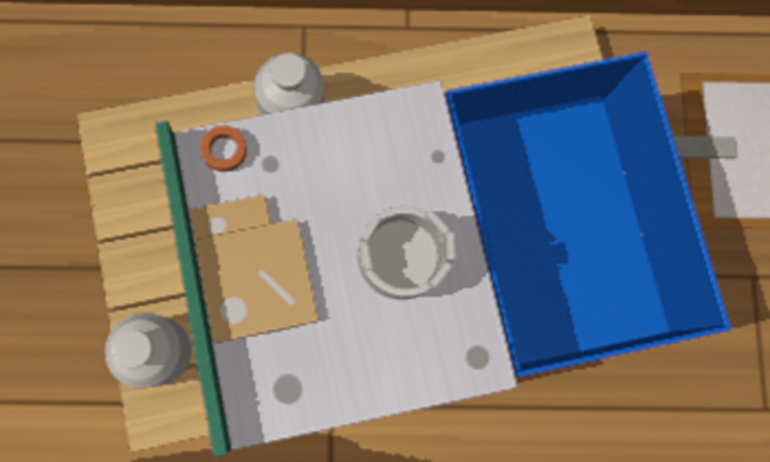

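View pics/sidec.png

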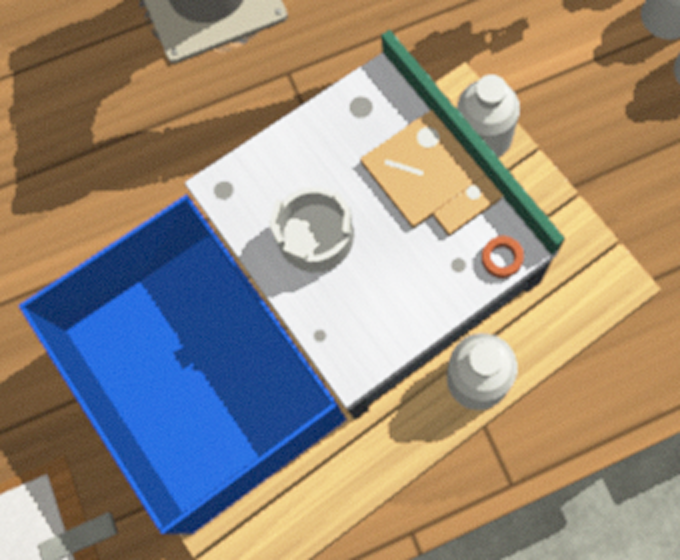

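The top view shows the fence at left, the slab with its notch up and right at about crop (270,270), the cup at (405,253), the ring at (223,148) and the bottles at (290,85) and (148,350). The blue bin is on the right. The side view agrees. Next I fit the poses.

```bash
cat > h.py <<'E'
import numpy as np
from scipy.optimize import least_squares
def load(n): return dict(np.load(n+"0.npz"))
def proj(f,P):
    T=np.linalg.inv(f["world_from_camera"]);q=(T[:3,:3]@np.asarray(P).T).T+T[:3,3];q=q@f["mtx"].T
    return q[:,:2]/q[:,2:]
def w(p,L):
    c,s=np.cos(p[3]),np.sin(p[3]);L=np.asarray(L,float)
    return np.c_[p[0]+c*L[:,0]-s*L[:,1],p[1]+s*L[:,0]+c*L[:,1],p[2]+L[:,2]]
def ray(f,uv,z):
    d=f["world_from_camera"][:3,:3]@np.linalg.solve(f["mtx"],[uv[0],uv[1],1]);o=f["world_from_camera"][:3,3]
    return o+d*(z-o[2])/d[2]
E
python3 - <<'E'
from h import *
t,s=load("top"),load("side")
T=lambda a:np.array(a)/2.2+[110,90]
S=lambda a:np.array(a)/2+[50,70]
LT=np.array([[.18,-.165,.16],[-.18,-.165,.16],[.18,.165,.205],[-.18,.165,.205],[.17,-.42,.15],[-.17,-.42,.15]])
pt=T([[441,82],[517,387],[158,124],[215,453],[647,54],[728,326]])
LS=np.array([[.18,-.165,.16],[-.18,-.165,.16],[.18,.15,.205],[-.18,.15,.205],[-.17,-.42,.15],[.17,-.42,.15]])
ps=S([[347,410],[187,185],[553,246],[384,36],[22,305],[165,531]])
r=least_squares(lambda p:np.r_[(proj(t,w(p,LT))-pt).ravel(),(proj(s,w(p,LS))-ps).ravel()],[.45,.1,.02,.2],loss="soft_l1")
p=r.x;print("stand",p.round(4));print(np.r_[proj(t,w(p,LT))-pt,proj(s,w(p,LS))-ps].round(1).tolist())
zb=p[2]+.16
L=np.array([[-75,-57.5,16],[40,-57.5,16],[40,-27.5,16],[75,-27.5,16]])/1e3
at=T([[325,319],[299,220],[270,226],[264,196]]);as_=S([[362,162],[413,226],[435,214],[449,234]])
g=lambda q:np.r_[(proj(t,w([q[0],q[1],zb,q[2]],L))-at).ravel(),(proj(s,w([q[0],q[1],zb,q[2]],L))-as_).ravel()]
q=least_squares(g,[p[0],p[1],p[3]]).x;print("slab",q.round(4),g(q).round(1).tolist())
print("slab in stand",local:=( (lambda d:[np.cos(p[3])*d[0]+np.sin(p[3])*d[1],-np.sin(p[3])*d[0]+np.cos(p[3])*d[1]])(q[:2]-p[:2])))
loc=lambda P:(lambda d:np.round([np.cos(p[3])*d[0]+np.sin(p[3])*d[1],-np.sin(p[3])*d[0]+np.cos(p[3])*d[1]],4))(P[:2]-p[:2])
for n,f,uv,z in [("cup t",t,T([405,253]),.055),("cup s",s,S([312,231]),.055),("ring t",t,T([223,148]),.018),("ring s",s,S([502,256]),.018),("bA t",t,T([288,70]),-.01),("bA s",s,S([487,353]),-.01),("bB t",t,T([130,350]),-.01),("bB s",s,S([490,90]),-.01)]:
    P=ray(f,uv,zb+z);print(n,P.round(4),loc(P))
print("mid",w([*q[:2],zb,q[2]],[[-.004,.003,.016]]))
np.save("pose.npy",np.r_[p,q])
E
```

```text
stand [0.5466 0.0665 0.0418 0.2166]
[[-0.7, -0.0], [-1.1, -0.5], [-0.7, -0.3], [-0.4, 0.6], [-1.4, -0.4], [-0.5, 1.8], [-0.8, -1.0], [-0.8, -0.3], [0.7, 0.6], [-2.0, 1.1], [-1.1, 0.5], [-1.2, 1.3]]
slab [0.5341 0.1558 0.2532] [-1.9, 0.0, -1.2, -0.6, 0.2, -0.5, -0.3, -0.3, -2.3, -0.1, 0.1, 0.7, -1.6, -0.3, 0.2, -0.1]
slab in stand [np.float64(0.006951249410026495), np.float64(0.08993599648198997)]
cup t [ 0.5445 -0.007   0.2568] [-0.0178 -0.0713]
cup s [ 0.5534 -0.0091  0.2568] [-0.0096 -0.0753]
ring t [0.6674 0.1952 0.2198] [0.1456 0.0997]
ring s [0.6675 0.195  0.2198] [0.1457 0.0995]
bA t [0.7734 0.1244 0.1918] [0.2339 0.0078]
bA s [0.7659 0.1294 0.1918] [0.2276 0.0143]
bB t [0.4404 0.2935 0.1918] [-0.0549  0.2445]
bB s [0.442  0.2896 0.1918] [-0.0542  0.2404]
mid [[0.5294673 0.1577273 0.2177767]]
```

Call:
drive_tool(targets=[[0,0,-0.35,0,0,0.0535],[0,0,-0.35,0,0,0.0535],[0,0,-0.35,0,0,0.0535],[0,0,-0.35,0,0,0.0535],[0,0,-0.35,0,0,0.0535],[0,0,-0.25,0,0,0.0535],[-0.4,0.14,0,0,0,0],[-0.4,0.14,0,0,0,0],[-0.4,0.14,0,0,0,0],[-0.4,0.14,0,0,0,0]], gripper=0.2)

```text
t: 1.95
position: [0.3099, 0.466, 0.4026]
ee_rot: [-0.0, 0.626, 0.779, 0.0]
wrist_force: [0.2, 0.4, 0.5]
width: 0.0512
grasp_force: 0.0
```

```bash
cat > st.py <<'E'
from h import *
from workcell import arm
from scipy.spatial.transform import Rotation as R
def show():
    p=np.load("pose.npy");s=arm.read_state();d=np.array(s["position"])-[*p[:2],p[2]+.16]
    l=R.from_euler("z",-p[3]).apply(d);q=s["ee_rot"];M=R.from_quat([*q[1:],q[0]]).as_matrix()
    M=R.from_euler("z",-p[3]).as_matrix()@M
    print("t",round(s["t"],2),"local",l.round(4),"toolx",M[:,0].round(3),"toolz",M[:,2].round(3),"F",np.round(s["wrist_force"],1),"w",round(s["width"],4),"gf",round(s["grasp_force"],1),"j",np.round(s["joint_positions"],2))
if __name__=="__main__": show()
E
python3 st.py
```

```text
t 1.95 local [-0.1453  0.4411  0.2008] toolx [-0.  1.  0.] toolz [ 0.  0. -1.] F [0.2 0.4 0.5] w 0.0512 gf 0.0 j [-1.28  0.35  0.36  1.46 -0.12  1.36 -0.69]
```

Call:
drive_tool(targets=[[-0.5,0.18,0,0,0,0],[-0.5,0.18,0,0,0,0],[-0.5,0.18,0,0,0,0],[-0.5,0.18,0,0,0,0],[-0.5,0.18,0,0,0,0],[-0.5,0.18,0,0,0,0],[-0.5,0.18,0,0,0,0],[-0.5,0.18,0,0,0,0],[-0.5,0.18,0,0,0,0],[0,0,0,0,0,0]])

```text
t: 3.2
position: [0.5655, 0.0571, 0.4024]
ee_rot: [0.001, 0.63, 0.777, -0.001]
wrist_force: [0.2, 0.1, -0.1]
width: 0.051
grasp_force: 0.0
```

Run:
```python
from st import *
from workcell import imaging
import cv2
show();f=imaging.grab_frame("wrist");np.savez("wrist0.npz",**{k:f[k] for k in("img","mtx","world_from_camera")})
cv2.imwrite("pics/wrist0.png",cv2.cvtColor(f["img"],cv2.COLOR_RGB2BGR));print(f["world_from_camera"].round(3).tolist())
p=np.load("pose.npy")
d=imaging.find_in(f,"bottle_base")[:1];print(d)
for c in [(-.014,-.073,.055),(.03,-.073,.055)]: print(proj(f,w([p[0],p[1],p[2]+.16,p[3]],[c])))
```

```text
t 3.2 local [ 0.0164 -0.0132  0.2006] toolx [ 0.009  1.    -0.003] toolz [ 0.    -0.003 -1.   ] F [ 0.2  0.1 -0.1] w 0.051 gf 0.0 j [-0.5   0.39  0.54  1.44 -0.2   1.37  0.25]
[[0.979, 0.196, 0.06, 0.55], [0.206, -0.936, -0.287, 0.13], [0.0, 0.293, -0.956, 0.573], [0.0, 0.0, 0.0, 1.0]]
[{'bbox': [231.8, 222.1, 79.8, 103.4], 'score': 0.72}]
[[231.84334722 220.5354121 ]]
[[267.38331388 220.21704317]]
```

View pics/wrist0.png

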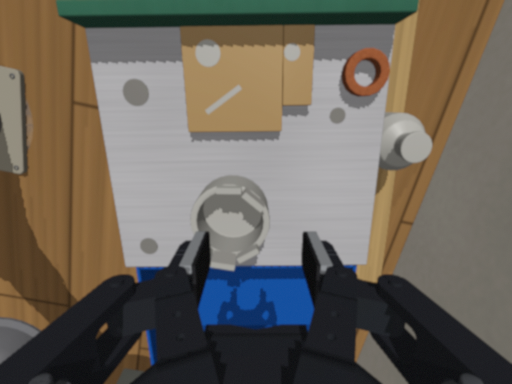

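Wrist view: the cup sits at (231,218). Its right (+x) rim at (268,218) looks even, with splinters at top, bottom and lower right. I'll grip the +x wall.

Call:
drive_tool(targets=[[-0.3,0.07,0,0,0,0.003],[-0.29,0.07,0,0,0,0],[0,0,-0.0,0,0,0],[0,0,0.3,0,0,0],[0,0,0.3,0,0,0],[0,0,0.2,0,0,0],[0,0,0,0,0,0],[0,0,0,0,0,0],[0,0,0,0,0,0],[0,0,0,0,0,0]])

```text
t: 4.55
position: [0.5907, 0.008, 0.3231]
ee_rot: [0.0, 0.63, 0.776, 0.001]
wrist_force: [-0.2, 0.6, -0.5]
width: 0.0512
grasp_force: 0.0
```

```bash
python3 st.py
```

```text
t 4.55 local [ 0.0304 -0.0666  0.1213] toolx [0.009 1.    0.   ] toolz [ 0.001 -0.    -1.   ] F [-0.2  0.6 -0.5] w 0.0512 gf 0.0 j [-0.39  0.47  0.52  1.53 -0.25  1.21  0.38]
```

Call:
drive_tool(targets=[[-0.06,0,0.1,0,0,0.003],[0,0,0.2,0,0,0],[0,0,0.2,0,0,0],[0,0,0.2,0,0,0],[0,0,0.1,0,0,0],[0,0,0.06,0,0,0],[0,0,0,0,0,0],[0,0,0,0,0,0],[0,0,0,0,0,0],[0,0,0,0,0,0]])

```text
t: 5.8
position: [0.5918, 0.002, 0.2367]
ee_rot: [0.0, 0.634, 0.773, 0.0]
wrist_force: [-0.5, 0.0, -0.1]
width: 0.0514
grasp_force: 0.0
```

Call:
drive_tool(targets=[[0,0,0,0,0,0],[0,0,0,0,0,0],[0,0,0,0,0,0],[0,0,0,0,0,0],[0,0,0,0,0,0],[0,0,0,0,0,0],[0,0,0,0,0,0],[0,0,0,0,0,0],[0,0,0,0,0,0],[0,0,0,0,0,0]], gripper=-1, grip_force=40)

```text
t: 7.05
position: [0.5916, 0.002, 0.2365]
ee_rot: [0.0, 0.634, 0.773, 0.0]
wrist_force: [0.1, -0.5, 2.1]
width: 0.0059
grasp_force: 38.8
```

```bash
python3 st.py
```

```text
t 7.05 local [ 0.0301 -0.0727  0.0347] toolx [0.019 1.    0.   ] toolz [ 0.  0. -1.] F [ 0.1 -0.5  2.1] w 0.0059 gf 38.8 j [-0.36  0.55  0.49  1.65 -0.3   1.01  0.43]
```

Call:
drive_tool(targets=[[0,0,-0.1,0,0,0],[0,0,-0.2,0,0,0],[0,0,-0.2,0,0,0],[0,0,-0.2,0,0,0],[0,0,-0.1,0,0,0],[0,0,0,0,0,-0.006],[0,0,0,0,0,0],[0,0,0,0,0,0],[0,0,0,0,0,0],[0,0,0,0,0,0]])

```text
t: 8.3
position: [0.5915, 0.002, 0.3162]
ee_rot: [-0.0, 0.627, 0.779, -0.0]
wrist_force: [-0.1, 0.1, -1.9]
width: 0.0051
grasp_force: 41.3
```

Run:
```python
from st import *
from workcell import imaging
import cv2
show();f=imaging.grab_frame("side")
cv2.imwrite("pics/s1.png",cv2.resize(cv2.cvtColor(f["img"],cv2.COLOR_RGB2BGR)[70:350,50:390],None,fx=2,fy=2))
```

```text
t 8.3 local [ 0.0299 -0.0726  0.1144] toolx [0. 1. 0.] toolz [-0.  0. -1.] F [-0.1  0.1 -1.9] w 0.0051 gf 41.3 j [-0.38  0.48  0.52  1.54 -0.25  1.19  0.4 ]
```

View pics/s1.png

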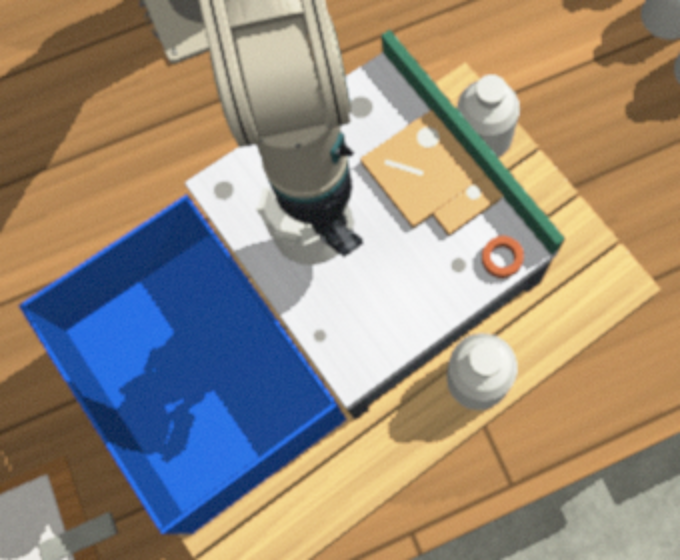

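Call:
drive_tool(targets=[[-0.2,-0.08,0,0,0,0],[-0.4,-0.16,0,0,0,0],[-0.4,-0.16,0,0,0,0],[-0.4,-0.16,0,0,0,0],[-0.4,-0.15,0,0,0,0],[-0.3,-0.1,0,0,0,0],[-0.12,-0.05,0,0,0,0],[0,0,0,0,0,0],[0,0,0,0,0,0],[0,0,0,0,0,0]])

```text
t: 9.6
position: [0.5558, -0.2315, 0.3163]
ee_rot: [-0.0, 0.626, 0.78, 0.0]
wrist_force: [0.5, -0.7, -1.5]
width: 0.0048
grasp_force: 41.4
```

Run:
```python
from st import *
from workcell import imaging
import cv2
show();f=imaging.grab_frame("top");print(imaging.find_in(f,"bottle_base")[:2])
cv2.imwrite("pics/t2.png",cv2.resize(cv2.cvtColor(f["img"],cv2.COLOR_RGB2BGR)[90:300,110:460],None,fx=2.2,fy=2.2))
```

```text
t 9.6 local [-0.0551 -0.293   0.1145] toolx [-0.002  1.     0.001] toolz [ 0.     0.001 -1.   ] F [ 0.5 -0.7 -1.5] w 0.0048 gf 41.4 j [ 0.02  0.5   0.54  1.51 -0.27  1.21  0.82]
[{'bbox': [404.8, 214.2, 53.8, 44.6], 'score': 0.69}, {'bbox': [176.8, 249.4, 36.8, 34.9], 'score': 0.16}]
```

View pics/t2.png

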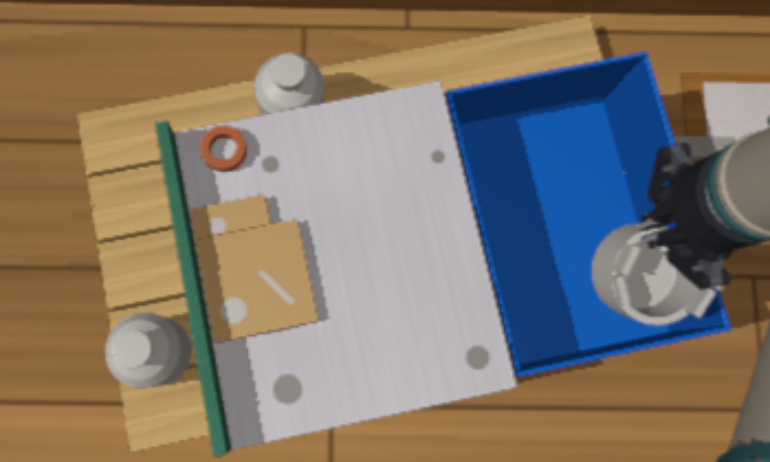

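The cup is held at crop (650,275), above the near corner of the bin. Lowering it in.

Call:
drive_tool(targets=[[0,0,0.15,0,0,0],[0,0,0.3,0,0,0],[0,0,0.3,0,0,0],[0,0,0.3,0,0,0],[0,0,0.3,0,0,0],[0,0,0.3,0,0,0],[0,0,0.25,0,0,0],[0,0,0.15,0,0,0],[0,0,0.1,0,0,0],[0,0,0,0,0,0]])

```text
t: 10.95
position: [0.5551, -0.2333, 0.1011]
ee_rot: [-0.0, 0.627, 0.779, -0.0]
wrist_force: [-0.7, 0.7, -2.6]
width: 0.0053
grasp_force: 42.4
```

```bash
python3 st.py
```

```text
t 10.95 local [-0.0562 -0.2946 -0.1007] toolx [0. 1. 0.] toolz [-0.001  0.    -1.   ] F [-0.7  0.7 -2.6] w 0.0053 gf 42.4 j [ 0.09  0.72  0.42  1.76 -0.41  0.75  0.94]
```

Call:
drive_tool(targets=[[0,0,0.06,0,0,0],[0,0,0.06,0,0,0],[0,0,0.03,0,0,0],[0,0,0,0,0,0],[0,0,0,0,0,0],[0,0,0,0,0,0],[0,0,0,0,0,0],[0,0,0,0,0,0],[0,0,0,0,0,0],[0,0,0,0,0,0]])

```text
t: 12.2
position: [0.5553, -0.2333, 0.0864]
ee_rot: [0.0, 0.627, 0.779, 0.0]
wrist_force: [3.0, -0.7, 1.7]
width: 0.0051
grasp_force: 44.6
```

Call:
drive_tool(targets=[[0,0,0,0,0,0],[0,0,0,0,0,0],[0,0,0,0,0,0],[0,0,0,0,0,0],[0,0,0,0,0,0],[0,0,-0.1,0,0,0],[0,0,-0.2,0,0,0],[0,0,-0.3,0,0,0],[0,0,-0.4,0,0,0],[0,0,-0.4,0,0,0]], gripper=0)

```text
t: 13.45
position: [0.5552, -0.2333, 0.2283]
ee_rot: [0.0, 0.627, 0.779, 0.0]
wrist_force: [0.8, -0.1, -0.6]
width: 0.0427
grasp_force: 0.0
```

```bash
python3 st.py
```

```text
t 13.45 local [-0.0561 -0.2947  0.0265] toolx [ 0.  1. -0.] toolz [ 0. -0. -1.] F [ 0.8 -0.1 -0.6] w 0.0427 gf 0.0 j [ 0.04  0.58  0.51  1.64 -0.32  1.01  0.86]
```

Call:
drive_tool(targets=[[0,0,-0.35,0,0,0],[0.2,0.05,-0.2,0,0,0],[0.5,0.08,0,0,0,0],[0.5,0.08,0,0,0,0],[0.5,0.08,0,0,0,0],[0.5,0.08,0,0,0,0],[0.5,0.08,0,0,0,0],[0.5,0.08,0,0,0,0],[0.5,0.06,0,0,0,0],[0.15,0,0,0,0,0]], gripper=-1, grip_force=20)

```text
t: 14.7
position: [0.5294, 0.1597, 0.2817]
ee_rot: [-0.001, 0.624, 0.781, 0.001]
wrist_force: [-0.2, -0.3, 0.6]
width: -0.0001
grasp_force: 0.0
```

```bash
python3 st.py
```

```text
t 14.7 local [0.0032 0.0947 0.0799] toolx [-0.006  1.     0.002] toolz [ 0.     0.002 -1.   ] F [-0.2 -0.3  0.6] w -0.0001 gf 0.0 j [-0.68  0.44  0.51  1.69 -0.24  1.07  0.13]
```

Call:
drive_tool(targets=[[-0.04,0,0.1,0,0,-0.002],[0,0,0.15,0,0,0],[0,0,0.15,0,0,0],[0,0,0.07,0,0,0],[0,0,0.03,0,0,0],[0,0,0,0,0,0],[0,0,0,0,0,0],[0,0,0,0,0,0],[0,0,0,0,0,0],[0,0,0,0,0,0]])

```text
t: 15.95
position: [0.5311, 0.1516, 0.2315]
ee_rot: [0.0, 0.624, 0.781, 0.0]
wrist_force: [-0.4, -1.2, 0.2]
width: 0.0003
grasp_force: 0.0
```

```bash
python3 st.py
```

```text
t 15.95 local [0.0031 0.0864 0.0297] toolx [-0.006  1.     0.   ] toolz [ 0.  0. -1.] F [-0.4 -1.2  0.2] w 0.0003 gf 0.0 j [-0.65  0.49  0.49  1.77 -0.28  0.95  0.17]
```

Call:
drive_tool(targets=[[0,0,0.01,0,0,0],[0,0,0.01,0,0,0],[0,0,0.01,0,0,0],[0,0,0.005,0,0,0],[0,0,0,0,0,0],[0,0,0,0,0,0],[0,0,0,0,0,0],[0,0,0,0,0,0],[0,0,0,0,0,0],[0,0,0,0,0,0]])

```text
t: 17.2
position: [0.5311, 0.1515, 0.2279]
ee_rot: [-0.0, 0.624, 0.781, 0.0]
wrist_force: [0.1, 0.2, -0.6]
width: 0.0001
grasp_force: 0.0
```

Call:
drive_tool(targets=[[0,0,0.01,0,0,0],[0,0,0.01,0,0,0],[0,0,0,0,0,0],[0,0,0,0,0,0],[0,0,0,0,0,0],[0,0,0,0,0,0],[0,0,0,0,0,0],[0,0,0,0,0,0],[0,0,0,0,0,0],[0,0,0,0,0,0]])

```text
t: 18.45
position: [0.5311, 0.1515, 0.2259]
ee_rot: [-0.0, 0.624, 0.781, 0.0]
wrist_force: [-0.4, 0.6, 0.5]
width: -0.0004
grasp_force: 0.0
```

Call:
drive_tool(targets=[[0,0,0.01,0,0,0],[0,0,0.01,0,0,0],[0,0,0,0,0,0],[0,0,0,0,0,0],[0,0,0,0,0,0],[0,0,0,0,0,0],[0,0,0,0,0,0],[0,0,0,0,0,0],[0,0,0,0,0,0],[0,0,0,0,0,0]])

```text
t: 19.7
position: [0.5311, 0.1515, 0.2239]
ee_rot: [-0.0, 0.624, 0.781, 0.0]
wrist_force: [-0.6, 0.0, 1.2]
width: 0.0001
grasp_force: 0.0
```

Call:
drive_tool(targets=[[0,0,0.01,0,0,0],[0,0,0.005,0,0,0],[0,0,0,0,0,0],[0,0,0,0,0,0],[0,0,0,0,0,0],[0,0,0,0,0,0],[0,0,0,0,0,0],[0,0,0,0,0,0],[0,0,0,0,0,0],[0,0,0,0,0,0]])

```text
t: 20.95
position: [0.5311, 0.1515, 0.2224]
ee_rot: [-0.0, 0.624, 0.781, -0.0]
wrist_force: [0.8, 0.3, -0.4]
width: -0.0002
grasp_force: 0.0
```

Call:
drive_tool(targets=[[0,0,0.01,0,0,0],[0,0,0.01,0,0,0],[0,0,0,0,0,0],[0,0,0,0,0,0],[0,0,0,0,0,0],[0,0,0,0,0,0],[0,0,0,0,0,0],[0,0,0,0,0,0],[0,0,0,0,0,0],[0,0,0,0,0,0]])

```text
t: 22.2
position: [0.5311, 0.1515, 0.2204]
ee_rot: [-0.0, 0.624, 0.781, -0.0]
wrist_force: [0.6, 0.4, -0.0]
width: -0.0004
grasp_force: 0.0
```

Run:
```python
from st import *
from workcell import imaging
import cv2
show();f=imaging.grab_frame("wrist")
cv2.imwrite("pics/w3.png",cv2.cvtColor(f["img"],cv2.COLOR_RGB2BGR))
s=arm.read_state()
print(proj(f,[np.array(s["position"])+[0,0,-.011]]))
```

```text
t 22.2 local [0.0031 0.0864 0.0186] toolx [-0.006  1.     0.   ] toolz [-0.  0. -1.] F [ 0.6  0.4 -0. ] w -0.0004 gf 0.0 j [-0.65  0.51  0.48  1.78 -0.29  0.93  0.18]
[[256.24375219 216.85228369]]
```

View pics/w3.png

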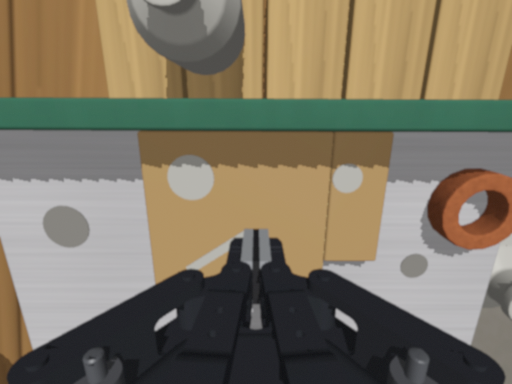

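Fingertips are at (256,232), above the slab. The slab's visible edges span columns 152–379 at row 261, which lets me measure the slab height.

Run:
```python
from h import *
import cv2
from workcell import imaging
f=imaging.grab_frame("wrist")
im=f["img"].astype(int)
m=((im[...,0]-im[...,2]>60)&(im[...,0]>130)).astype(np.uint8)
for r in(190,210,225,245,255): 
    c=np.where(m[r,:420])[0];print(r,c.min(),c.max())
for z in np.arange(.190,.226,.004):
    o=[]
    for r in(190,210,225,245,255):
        c=np.where(m[r,:420])[0];a,b=ray(f,(c.min(),r),z),ray(f,(c.max()+1,r),z);o.append(round(np.linalg.norm(a-b)*1e3,1))
    print(round(z,3),o)
```

```text
190 145 384
210 148 381
225 149 379
245 0 376
255 0 374
0.19 [np.float64(182.7), np.float64(182.1), np.float64(182.8), np.float64(305.4), np.float64(307.3)]
0.194 [np.float64(179.1), np.float64(178.5), np.float64(179.2), np.float64(299.3), np.float64(301.2)]
0.198 [np.float64(175.4), np.float64(174.9), np.float64(175.6), np.float64(293.3), np.float64(295.1)]
0.202 [np.float64(171.8), np.float64(171.3), np.float64(172.0), np.float64(287.2), np.float64(289.0)]
0.206 [np.float64(168.2), np.float64(167.7), np.float64(168.3), np.float64(281.1), np.float64(283.0)]
0.21 [np.float64(164.6), np.float64(164.0), np.float64(164.7), np.float64(275.1), np.float64(276.9)]
0.214 [np.float64(160.9), np.float64(160.4), np.float64(161.1), np.float64(269.0), np.float64(270.8)]
0.218 [np.float64(157.3), np.float64(156.8), np.float64(157.5), np.float64(263.0), np.float64(264.7)]
0.222 [np.float64(153.7), np.float64(153.2), np.float64(153.8), np.float64(256.9), np.float64(258.6)]
```

Call:
drive_tool(targets=[[0,0,0.01,0,0,0],[0,0,0.01,0,0,0],[0,0,0,0,0,0],[0,0,0,0,0,0],[0,0,0,0,0,0],[0,0,0,0,0,0],[0,0,0,0,0,0],[0,0,0,0,0,0],[0,0,0,0,0,0],[0,0,0,0,0,0]])

```text
t: 23.55
position: [0.531, 0.1515, 0.2184]
ee_rot: [-0.0, 0.624, 0.781, -0.0]
wrist_force: [-0.1, -0.0, -0.1]
width: -0.0002
grasp_force: 0.0
```

Run:
```python
from st import *
from workcell import imaging
import cv2
show();s=arm.read_state()
f=imaging.grab_frame("wrist");p=np.load("pose.npy")
yv=np.array([-np.sin(p[3]),np.cos(p[3]),0])
for dz in(0,-.004,-.008,-.011): print(dz,proj(f,[np.array(s["position"])+yv*k+[0,0,dz] for k in(-.011,0,.011)]).round(0).tolist())
f=imaging.grab_frame("side")
cv2.imwrite("pics/s4.png",cv2.resize(cv2.cvtColor(f["img"],cv2.COLOR_RGB2BGR)[90:240,200:350],None,fx=4,fy=4,interpolation=2))
print(proj(f,[np.array(s["position"])+[0,0,-.011]]))
```

```text
t 23.55 local [0.003  0.0864 0.0166] toolx [-0.006  1.     0.   ] toolz [-0.  0. -1.] F [-0.1 -0.  -0.1] w -0.0002 gf 0.0 j [-0.65  0.51  0.48  1.78 -0.29  0.92  0.18]
0 [[256.0, 238.0], [256.0, 223.0], [256.0, 208.0]]
-0.004 [[256.0, 235.0], [256.0, 221.0], [256.0, 206.0]]
-0.008 [[256.0, 233.0], [256.0, 218.0], [256.0, 204.0]]
-0.011 [[256.0, 231.0], [256.0, 217.0], [256.0, 202.0]]
[[262.28400631 160.09621109]]
```

View pics/s4.png

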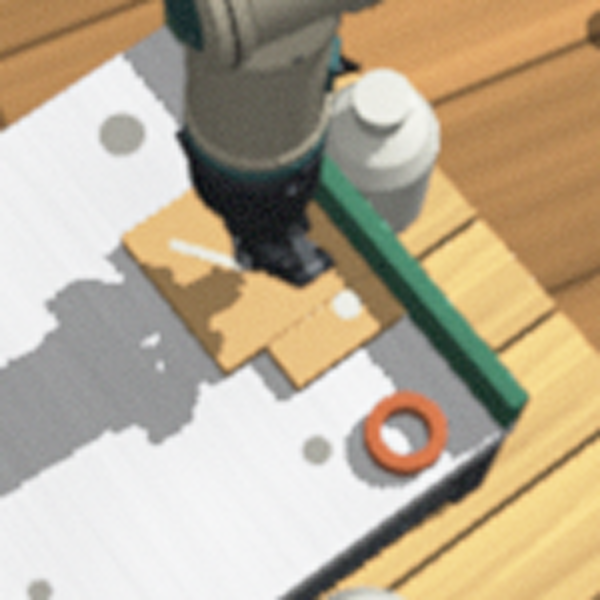

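Call:
drive_tool(targets=[[0,0,0.01,0,0,0],[0,0,0.01,0,0,0],[0,0,0,0,0,0],[0,0,0,0,0,0],[0,0,0,0,0,0],[0,0,0,0,0,0],[0,0,0,0,0,0],[0,0,0,0,0,0],[0,0,0,0,0,0],[0,0,0,0,0,0]])

```text
t: 24.9
position: [0.531, 0.1515, 0.2164]
ee_rot: [-0.0, 0.624, 0.781, -0.0]
wrist_force: [0.1, -0.2, -0.3]
width: 0.0002
grasp_force: 0.0
```

Call:
drive_tool(targets=[[0,0,0.01,0,0,0],[0,0,0.015,0,0,0],[0,0,0,0,0,0],[0,0,0,0,0,0],[0,0,0,0,0,0],[0,0,0,0,0,0],[0,0,0,0,0,0],[0,0,0,0,0,0],[0,0,0,0,0,0],[0,0,0,0,0,0]])

```text
t: 26.15
position: [0.5311, 0.1515, 0.2139]
ee_rot: [-0.0, 0.624, 0.781, 0.0]
wrist_force: [-0.1, -0.7, 0.1]
width: -0.0
grasp_force: 0.0
```

Call:
drive_tool(targets=[[0,0,0.01,0,0,0],[0,0,0.015,0,0,0],[0,0,0,0,0,0],[0,0,0,0,0,0],[0,0,0,0,0,0],[0,0,0,0,0,0],[0,0,0,0,0,0],[0,0,0,0,0,0],[0,0,0,0,0,0],[0,0,0,0,0,0]])

```text
t: 27.4
position: [0.5311, 0.1515, 0.2114]
ee_rot: [-0.0, 0.624, 0.781, -0.0]
wrist_force: [1.0, 0.2, -0.4]
width: -0.0
grasp_force: 0.0
```

Run:
```python
from st import *
from workcell import imaging
import cv2
f1=imaging.grab_frame("wrist");f0=load("wrist")
for f,rows in((f0,(60,75,90,100)),(f1,(190,210,222))):
    im=cv2.GaussianBlur(f["img"],(3,3),0).astype(int)
    for r in rows:
        d=im[r,:,0]-im[r,:,2];c=np.where(d[130:390]>55)[0]+130;print(r,c.min(),c.max(),end=" | ")
        best=[]
        for z in np.arange(.17,.24,.002):
            best.append((abs(np.linalg.norm(ray(f,(c.min()-.5,r),z)-ray(f,(c.max()+.5,r),z))-.15/np.cos(.03)),z))
        print(min(best)[1].round(3))
f=imaging.grab_frame("side");g=imaging.grab_frame("top")
cv2.imwrite("pics/s5.png",np.hstack([cv2.resize(cv2.cvtColor(a,cv2.COLOR_RGB2BGR),(396,594),interpolation=2) for a in(f["img"][100:190,230:290],g["img"][150:240,200:260])]))
```

```text
60 183 387 | 0.238
75 185 389 | 0.238
90 186 389 | 0.238
100 187 389 | 0.238
190 139 389 | 0.224
210 141 388 | 0.226
222 143 386 | 0.226
```

View pics/s5.png

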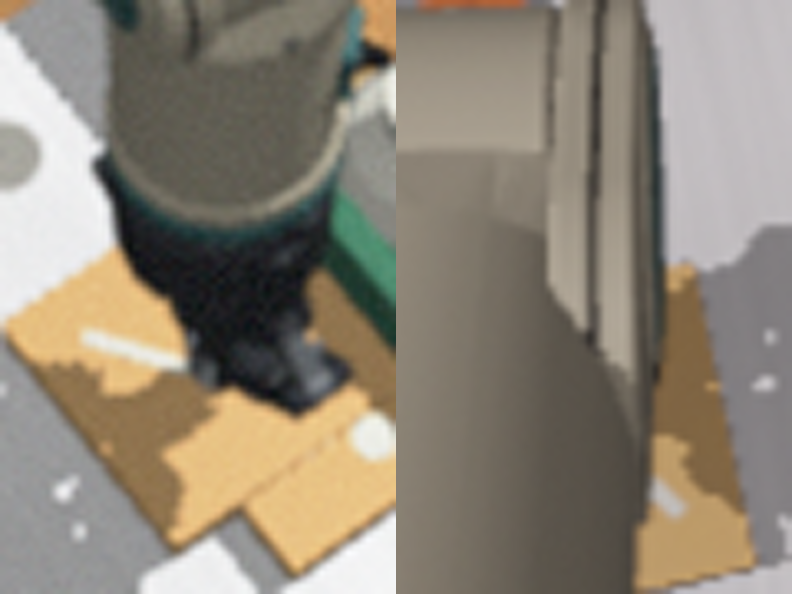

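The shadow gap under the fingers suggests they are still a little above the slab. I'll keep feeling downward.

Call:
drive_tool(targets=[[0,0,0.01,0,0,0],[0,0,0.015,0,0,0],[0,0,0,0,0,0],[0,0,0,0,0,0],[0,0,0,0,0,0],[0,0,0,0,0,0],[0,0,0,0,0,0],[0,0,0,0,0,0],[0,0,0,0,0,0],[0,0,0,0,0,0]])

```text
t: 28.8
position: [0.531, 0.1515, 0.2089]
ee_rot: [-0.0, 0.624, 0.781, 0.0]
wrist_force: [0.6, -0.4, 0.1]
width: -0.0
grasp_force: 0.0
```

Call:
drive_tool(targets=[[0,0,0.01,0,0,0],[0,0,0.015,0,0,0],[0,0,0,0,0,0],[0,0,0,0,0,0],[0,0,0,0,0,0],[0,0,0,0,0,0],[0,0,0,0,0,0],[0,0,0,0,0,0],[0,0,0,0,0,0],[0,0,0,0,0,0]])

```text
t: 30.05
position: [0.531, 0.1515, 0.2064]
ee_rot: [-0.0, 0.624, 0.781, -0.0]
wrist_force: [-0.5, -0.0, 0.6]
width: 0.0001
grasp_force: 0.0
```

Run:
```python
from st import *
from workcell import imaging
import cv2
s=arm.read_state();f1=imaging.grab_frame("wrist");f0=load("wrist")
print(f1["mtx"].round(1).tolist(),f1["world_from_camera"].round(4).tolist())
np.savez("wrist10.npz",**{k:f1[k] for k in("img","mtx","world_from_camera")})
# predicted slab corners under candidate heights vs mask edges in both frames
def edges(f,rows):
    im=cv2.GaussianBlur(f["img"],(3,3),0).astype(int);o=[]
    for r in rows:
        d=im[r,:,0]-im[r,:,2];sel=d>45
        c=240 if f is f0 else 200
        l=c
        while sel[l]: l-=1
        q=c
        while sel[q] or sel[q+2]: q+=1
        o.append((r,l+.5,q-.5))
    return o
a=edges(f0,(55,75,95));b=edges(f1,(170,200,215));print(a,b)
for z in np.arange(.18,.24,.006):
    L=lambda f,e:[round(1e3*np.linalg.norm(ray(f,(l+.5,r+.5),z)-ray(f,(q+.5,r+.5),z)),1) for r,l,q in e]
    print(round(z,3),L(f0,a),L(f1,b))
```

```text
[[276.4, 0.0, 255.6], [0.0, 276.4, 191.7], [0.0, 0.0, 1.0]] [[0.9755, 0.2106, 0.0638, 0.5143], [0.22, -0.9335, -0.2833, 0.2236], [-0.0001, 0.2904, -0.9569, 0.3777], [0.0, 0.0, 0.0, 1.0]]
[(55, 220.5, 283.5), (75, 183.5, 311.5), (95, 233.5, 310.5)] [(170, 200.5, 199.5), (200, 200.5, 199.5), (215, 137.5, 392.5)]
0.18 [np.float64(81.5), np.float64(168.8), np.float64(103.6)] [np.float64(0.7), np.float64(0.8), np.float64(195.7)]
0.186 [np.float64(80.2), np.float64(166.2), np.float64(102.0)] [np.float64(0.7), np.float64(0.7), np.float64(189.8)]
0.192 [np.float64(79.0), np.float64(163.7), np.float64(100.4)] [np.float64(0.7), np.float64(0.7), np.float64(183.8)]
0.198 [np.float64(77.8), np.float64(161.1), np.float64(98.9)] [np.float64(0.7), np.float64(0.7), np.float64(177.9)]
0.204 [np.float64(76.5), np.float64(158.5), np.float64(97.3)] [np.float64(0.6), np.float64(0.7), np.float64(172.0)]
0.21 [np.float64(75.3), np.float64(155.9), np.float64(95.7)] [np.float64(0.6), np.float64(0.6), np.float64(166.0)]
0.216 [np.float64(74.0), np.float64(153.4), np.float64(94.1)] [np.float64(0.6), np.float64(0.6), np.float64(160.1)]
0.222 [np.float64(72.8), np.float64(150.8), np.float64(92.5)] [np.float64(0.6), np.float64(0.6), np.float64(154.1)]
0.228 [np.float64(71.5), np.float64(148.2), np.float64(91.0)] [np.float64(0.6), np.float64(0.6), np.float64(148.2)]
0.234 [np.float64(70.3), np.float64(145.6), np.float64(89.4)] [np.float64(0.5), np.float64(0.5), np.float64(142.2)]
```

Call:
drive_tool(targets=[[0,0,0.01,0,0,0],[0,0,0.015,0,0,0],[0,0,0,0,0,0],[0,0,0,0,0,0],[0,0,0,0,0,0],[0,0,0,0,0,0],[0,0,0,0,0,0],[0,0,0,0,0,0],[0,0,0,0,0,0],[0,0,0,0,0,0]])

```text
t: 31.35
position: [0.5311, 0.1515, 0.2039]
ee_rot: [-0.0, 0.624, 0.781, -0.0]
wrist_force: [-0.1, 0.4, -0.7]
width: -0.0001
grasp_force: 0.0
```

Call:
drive_tool(targets=[[0,0,0.01,0,0,0],[0,0,0.015,0,0,0],[0,0,0,0,0,0],[0,0,0,0,0,0],[0,0,0,0,0,0],[0,0,0,0,0,0],[0,0,0,0,0,0],[0,0,0,0,0,0],[0,0,0,0,0,0],[0,0,0,0,0,0]])

```text
t: 32.6
position: [0.531, 0.1515, 0.2014]
ee_rot: [-0.0, 0.624, 0.781, 0.0]
wrist_force: [-0.5, 0.5, -0.8]
width: -0.0002
grasp_force: 0.0
```

Run:
```python
from st import *
from workcell import imaging
import cv2
f=imaging.grab_frame("wrist");g=imaging.grab_frame("side");b=lambda a:cv2.resize(cv2.cvtColor(a,cv2.COLOR_RGB2BGR),(400,560),interpolation=2)
cv2.imwrite("pics/w6.png",np.hstack([b(f["img"][180:320,206:306]),b(g["img"][95:193,225:295])]))
```

```text
(no output)
```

View pics/w6.png

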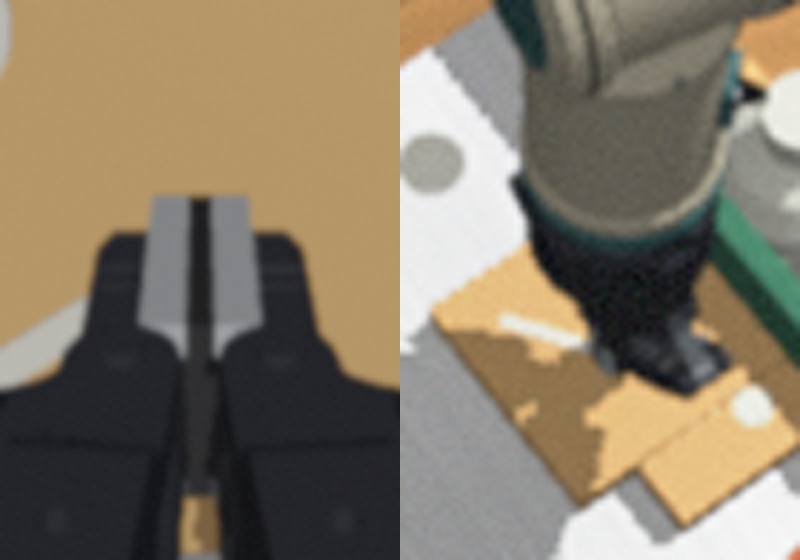

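Right half: the fingers are still above the slab, with a shadow gap. Left half: pad tips at about (256,229) and no contact. Continuing down.

Call:
drive_tool(targets=[[0,0,0.01,0,0,0],[0,0,0.015,0,0,0],[0,0,0,0,0,0],[0,0,0,0,0,0],[0,0,0,0,0,0],[0,0,0,0,0,0],[0,0,0,0,0,0],[0,0,0,0,0,0],[0,0,0,0,0,0],[0,0,0,0,0,0]])

```text
t: 33.95
position: [0.5311, 0.1515, 0.2]
ee_rot: [-0.0, 0.624, 0.781, 0.0]
wrist_force: [-2.6, -0.7, 9.7]
width: -0.0002
grasp_force: 4.2
```

Contact at z = 0.200 with 9.7 N. Pressing a bit more and drawing 60 mm away from the fence.

Call:
drive_tool(targets=[[0,0,0.01,0,0,0],[-0.03,0,0,0,0,0],[-0.06,0,0,0,0,0],[-0.09,0,0,0,0,0],[-0.1,0,0,0,0,0],[-0.1,0,0,0,0,0],[-0.1,0,0,0,0,0],[-0.08,0,0,0,0,0],[-0.04,0,0,0,0,0],[0,0,0,0,0,0]])

```text
t: 35.2
position: [0.5462, 0.0947, 0.1999]
ee_rot: [0.001, 0.624, 0.782, 0.003]
wrist_force: [-1.7, 3.5, 11.8]
width: -0.0003
grasp_force: 5.7
```

Run:
```python
from st import *
from workcell import imaging
show();t0=load("top")
f=imaging.grab_frame("side");print([(np.round(d["bbox"]),d["score"]) for d in imaging.find_in(f,"slab")[:2]])
```

```text
t 35.2 local [ 0.0057  0.0276 -0.0018] toolx [-0.007  1.     0.002] toolz [ 0.005  0.002 -1.   ] F [-1.7  3.5 11.8] w -0.0003 gf 5.7 j [-0.53  0.53  0.47  1.8  -0.3   0.87  0.3 ]
[(array([249., 176.,  65.,  52.]), 0.96), (array([261., 240., 238., 274.]), 0.24)]
```

Call:
drive_tool(targets=[[0,0,-0.15,0,0,0],[0,0,-0.15,0,0,0],[0.1,0,0,0,0,0],[0.3,0,0,0,0,0],[0.3,0,0,0,0,0],[0.2,0,0,0,0,0],[0,0,0,0,0,0],[0,0,0,0,0,0],[0,0,0,0,0,0],[0,0,0,0,0,0]])

```text
t: 36.55
position: [0.5247, 0.1798, 0.228]
ee_rot: [0.0, 0.625, 0.781, -0.0]
wrist_force: [-0.9, 0.3, 0.1]
width: -0.0
grasp_force: 0.0
```

Run:
```python
from st import *
from workcell import imaging
import cv2
show()
f=imaging.grab_frame("wrist");g=imaging.grab_frame("side");b=lambda a,s:cv2.resize(cv2.cvtColor(a,cv2.COLOR_RGB2BGR),s,interpolation=2)
cv2.imwrite("pics/w7.png",np.hstack([b(f["img"],(400,300)),b(g["img"][90:240,180:380],(400,300))]))
```

```text
t 36.55 local [0.0029 0.1153 0.0262] toolx [-0.005  1.    -0.   ] toolz [ 0. -0. -1.] F [-0.9  0.3  0.1] w -0.0 gf 0.0 j [-0.7   0.5   0.48  1.77 -0.28  0.95  0.12]
```

View pics/w7.png

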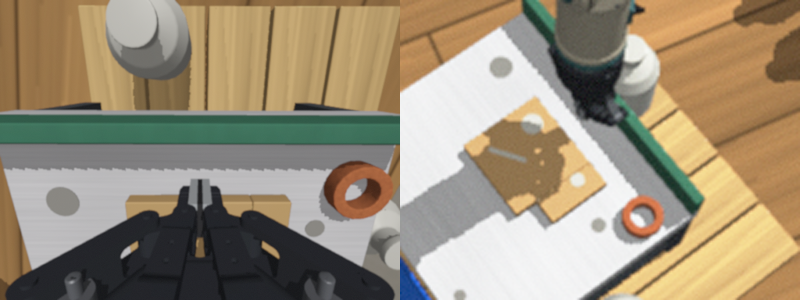

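The slab is about 60 mm clear of the fence and flat, and the fingers are over the gap. Going down behind it.

Call:
drive_tool(targets=[[0.02,0.03,0.1,0,0,0],[0,0,0.1,0,0,0],[0,0,0.1,0,0,0],[0,0,0.05,0,0,0],[0,0,0.03,0,0,0],[0,0,0.02,0,0,0],[0,0,0,0,0,0],[0,0,0,0,0,0],[-0.05,0,0,0,0,0],[-0.05,0,0,0,0,0]])

```text
t: 37.9
position: [0.5293, 0.1731, 0.188]
ee_rot: [0.0, 0.624, 0.781, 0.0]
wrist_force: [0.0, 0.2, 1.3]
width: -0.0001
grasp_force: 0.0
```

```bash
python3 st.py
```

```text
t 37.9 local [ 0.006   0.1078 -0.0138] toolx [-0.006  1.    -0.   ] toolz [ 0. -0. -1.] F [0.  0.2 1.3] w -0.0001 gf 0.0 j [-0.67  0.55  0.46  1.81 -0.31  0.86  0.16]
```

Call:
drive_tool(targets=[[-0.05,0,0,0,0,0],[-0.05,0,0,0,0,0],[-0.06,0,0,0,0,0],[-0.08,0,0,0,0,0],[-0.1,0,0,0,0,0],[-0.12,0,0,0,0,0],[-0.12,0,0,0,0,0],[-0.12,0,0,0,0,0],[-0.12,0,0,0,0,0],[-0.12,0,0,0,0,0]])

```text
t: 39.15
position: [0.5501, 0.0811, 0.1879]
ee_rot: [-0.0, 0.624, 0.781, 0.0]
wrist_force: [-0.4, 1.0, 0.8]
width: -0.0
grasp_force: 0.8
```

Run:
```python
from st import *
from workcell import imaging
show()
f=imaging.grab_frame("top");f0=load("top")
print([(np.round(d["bbox"]),d["score"]) for d in imaging.find_in(f,"slab")[:2]])
f=imaging.grab_frame("side")
print([(np.round(d["bbox"]),d["score"]) for d in imaging.find_in(f,"slab")[:2]])
```

```text
t 39.15 local [ 0.0065  0.0135 -0.0139] toolx [-0.006  1.     0.   ] toolz [-0.  0. -1.] F [-0.4  1.   0.8] w -0.0 gf 0.8 j [-0.49  0.55  0.45  1.81 -0.31  0.86  0.33]
[(array([300., 201.,  25.,  50.]), 0.56)]
[(array([294., 126.,  31.,  39.]), 0.73), (array([219., 191.,  68.,  68.]), 0.72)]
```

Call:
drive_tool(targets=[[-0.06,0,0,0,0,0],[-0.1,0,0,0,0,0],[-0.12,0,0,0,0,0],[-0.12,0,0,0,0,0],[-0.12,0,0,0,0,0],[-0.12,0,0,0,0,0],[-0.12,0,0,0,0,0],[-0.1,0,0,0,0,0],[-0.05,0,0,0,0,0],[0,0,0,0,0,0]])

```text
t: 40.6
position: [0.5702, -0.0075, 0.188]
ee_rot: [0.0, 0.624, 0.781, -0.0]
wrist_force: [0.5, 0.2, -0.3]
width: -0.0002
grasp_force: 0.0
```

Run:
```python
from st import *
from workcell import imaging
show()
f=imaging.grab_frame("side")
print([(np.round(d["bbox"]),d["score"]) for d in imaging.find_in(f,"slab")[:2]])
im=f["img"].astype(int);m=(im[...,0]-im[...,2]>60)&(im[...,0]>110)
ys,xs=np.where(m[150:330,80:260]);print(len(xs),xs.min()+80,xs.max()+80,ys.min()+150,ys.max()+150)
```

```text
t 40.6 local [ 0.0071 -0.0773 -0.0138] toolx [-0.006  1.    -0.001] toolz [ 0.    -0.001 -1.   ] F [ 0.5  0.2 -0.3] w -0.0002 gf 0.0 j [-0.32  0.57  0.45  1.77 -0.31  0.87  0.48]
[(array([191., 212.,  65.,  65.]), 0.83), (array([125., 228.,  41.,  34.]), 0.57)]
8527 80 259 150 329
```

Call:
drive_tool(targets=[[-0.06,0,0,0,0,0],[-0.1,0,0,0,0,0],[-0.12,0,0,0,0,0],[-0.12,0,0,0,0,0],[-0.12,0,0,0,0,0],[-0.12,0,0,0,0,0],[-0.12,0,0,0,0,0],[-0.1,0,0,0,0,0],[-0.05,0,0,0,0,0],[0,0,0,0,0,0]])

```text
t: 41.95
position: [0.5901, -0.0959, 0.1878]
ee_rot: [-0.0, 0.624, 0.781, -0.0]
wrist_force: [-0.6, -0.1, -1.0]
width: -0.0002
grasp_force: 0.0
```

Run:
```python
from st import *
from workcell import imaging
show()
for n in("side","top"):
    f=imaging.grab_frame(n)
    for l in("slab","bottle_base","scrap_bin"): print(n,l,[(np.round(d["bbox"]).tolist(),round(d["score"],2)) for d in imaging.find_in(f,l)[:2]])
```

```text
t 41.95 local [ 0.0075 -0.1679 -0.0139] toolx [-0.006  1.     0.   ] toolz [-0.  0. -1.] F [-0.6 -0.1 -1. ] w -0.0002 gf 0.0 j [-0.16  0.6   0.44  1.69 -0.31  0.91  0.63]
side slab [([159.0, 260.0, 54.0, 73.0], 0.89)]
side bottle_base [([126.0, 227.0, 43.0, 40.0], 0.77)]
side scrap_bin [([142.0, 260.0, 162.0, 151.0], 0.6), ([158.0, 262.0, 61.0, 67.0], 0.26)]
top slab [([211.0, 158.0, 21.0, 18.0], 0.35)]
top bottle_base []
top scrap_bin [([378.0, 178.0, 128.0, 133.0], 0.61)]
```

Slab appears to be in the bin. I'll raise the arm clear and look.

Call:
drive_tool(targets=[[0,0,-0.3,0,0,0],[0,0,-0.3,0,0,0],[0.3,0,-0.3,0,0,0],[0.4,0,-0.3,0,0,0],[0.4,0,-0.3,0,0,0],[0.4,0,0,0,0,0],[0.4,0,0,0,0,0],[0,0,0,0,0,0],[0,0,0,0,0,0],[0,0,0,0,0,0]])

```text
t: 43.6
position: [0.5484, 0.0881, 0.338]
ee_rot: [0.0, 0.625, 0.781, -0.0]
wrist_force: [-0.1, 0.0, 0.7]
width: -0.0002
grasp_force: 0.0
```

Run:
```python
from st import *
from workcell import imaging
import cv2
show();b=lambda a,s:cv2.resize(cv2.cvtColor(a,cv2.COLOR_RGB2BGR),s,interpolation=2)
f=imaging.grab_frame("top");g=imaging.grab_frame("side")
cv2.imwrite("pics/end.png",np.hstack([b(f["img"][90:300,110:460],(400,240)),b(g["img"][70:350,50:390],(400,329))[:240]]) if 0 else np.hstack([b(f["img"][60:330,110:460],(400,309)),b(g["img"][70:350,50:390],(375,309))]))
```

```text
t 43.6 local [0.0063 0.0207 0.1362] toolx [-0.004  1.    -0.001] toolz [ 0.    -0.001 -1.   ] F [-0.1  0.   0.7] w -0.0002 gf 0.0 j [-0.54  0.4   0.49  1.59 -0.19  1.2   0.21]
```

View pics/end.png

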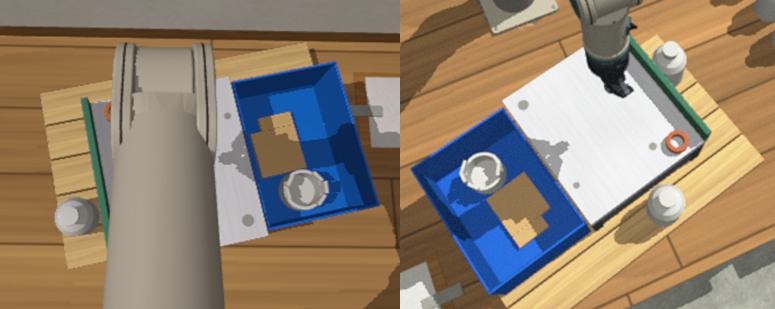

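Both pieces lie in the bin: the cup at (305,190) and the slab at (278,145) in the left half. The bottles and the ring are where they were, and the arm is clear.

```bash
python3 -c "
from workcell import arm;print(arm.job_done())"
```

```text
the job is handed in; nothing more can be done
None
```

The job is handed in: the kiln shelf piece and the bottle bottom both lie in the blue bin, and in the last picture the two bottles and the clay ring look unmoved; no verdict came back.

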